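# Drive out a seized hinge pin and remove the rack gate

## Task

The yellow rack gate is held in its grey bracket by a seized brass hinge pin. Take the blue-handled drift punch from its rest and with it drive the pin right out of the bracket, so that it drops into the red catch tray; put the punch back on its rest, and lift the freed gate out and stand it upright in the blue parts tray. Leave the jar, the cup and the tube rack where they stand.

Things in the scene. Friction and masses are not known exactly. Their poses are not given: they have to be found in the camera images.
- bracket: Fixed grey-painted hinge bracket. Origin on the bench under its middle, y along the pin. Dark base 110 x 70 x 10 mm; pedestal 44 (x) x 48 (y) mm, 44 mm high; on it two cheeks 44 (x) x 12 (y) mm, 44 to 78 mm high, outer faces at y = +24 and -24 mm, 24 mm gap between, open above and to +x, -x. The pin leaves only to -y; the punch enters from +y.
- bore_entry (a point): Middle of the pin's bore at the bracket's +y face, 60 mm high. The bore goes through both cheeks along y, 14 mm wide, 55 to 67 mm high. In the -y cheek a hidden sprung shoe presses the pin down all the way, so pushing takes 8 to 16 N: grip the punch firmly. With the pin gone the shoe hangs to 63.8 mm height.
- catch_tray (a point): Middle of the floor of the red catch tray joined to the bracket's -y side: inside 102 (x) x 113 (y) mm, floor 5 mm and walls 26 mm high.
- pin: Loose plain brass hinge pin, 10 mm diameter, 44 mm long, 27 g; origin at its centre, its y the axis. At the start in the bore, axis 60 mm high, its +y end 4 mm inside the bracket's +y face, the other end flush with the -y face. It falls out after about 40 to 45 mm of travel, when the punch tip is about at the -y face; the tip may go on a few mm.
- gate: Loose yellow plastic gate, 110 g; origin under the knuckle's middle, z up, at the start 44 mm high with the bracket's axes. Knuckle 30 (x) x 22 (y) x 32 mm, between the cheeks; the pin passes through it (hole 15 mm wide, 9 to 23 mm up) and holds it down. Stem 12 (x) x 20 (y) mm rises to 70 mm above the origin. Blade 20 wide, 9 thick, to x = 60 mm, level with the underside.
- gate_stem (a point): Grip point on the gate's stem, 61 mm above its underside, 9 mm below the stem's top; the stem is 12 mm thick along the gate's x.
- punch: Loose steel drift punch, 140 g, square blue handle 14 x 14 x 80 mm. Origin at the handle's middle on the axis, x towards the tip: handle to x = 40, collar 11 mm diameter to 50, shank 6 mm diameter to the flat tip at 115 mm. Centre of mass about 10 mm before the origin towards the tip. At the start on its rest, axis 30 mm high.
- punch_tip (a point): Centre of the flat end of the punch's shank.
- rest: Fixed grey tool rest; origin on the bench under the middle of the lying punch's handle, x towards its tip. Base x = -55 to 115, 60 mm wide, 4 mm thick. Two cross supports 14 mm thick: at x = -30, 23 mm high (under the handle's rear), and x = 78, 27 mm high (under the shank); each 40 mm wide between lips 10 mm higher. The handle's middle is free to grip.
- parts_tray: Fixed open blue parts tray, 160 (x) x 140 (y) x 24 mm, walls 4 mm, floor about 4 mm thick; origin on the bench under its middle.
- jar: Loose glass jar with black lid, 68 mm diameter, 95 mm high; bystander. Origin at the middle of its underside.
- cup: Loose white specimen cup with yellow cap, 52 mm diameter, 60 mm high; bystander. Origin at the middle of its underside.
- rack: Loose black tube rack 34 (x) x 110 (y) mm, 76 mm high with its four capped tubes; bystander. Origin at the middle of its underside.
Things that resemble listed ones, but are neither listed nor needed, are in the scene too. There is more than one size of the bracket; the job needs the larger.

How it is judged:
On the way, in this order (a step that is already met when the one before it is completed fails the run):
1. the pin is pushed most of the way out of the bracket by the punch (y of pin in the frame of bracket below -0.024 m and contact force between punch and pin above 0.5 N), for 0.04 s.
2. the pin has dropped into the red catch tray (x of pin in the frame of bracket between -0.053 and 0.053 m and y of pin in the frame of bracket between -0.144 and -0.024 m and z of pin in the frame of bracket between 0 and 0.034 m), for 0.2 s.
At the end, for the whole second after the job is handed in: Pin still, in the red catch tray. Punch still, across both supports of its rest (origin within -25 to +15 mm along, 20 mm across, 22 to 38 mm high, axis within 0.25 rad). Gate still, upright within 0.15 rad, origin inside the blue tray and under 12 mm high. Bystanders within 30 mm of their start (all of step 2 and linear speed of each of pin, punch, gate below 0.02 m/s and x of punch in the frame of rest between -0.025 and 0.015 m and y of punch in the frame of rest between -0.02 and 0.02 m and z of punch in the frame of rest between 0.022 and 0.038 m and angle between the x axis of punch and the x axis of rest, either way round below 0.25 rad and x of gate in the frame of parts_tray between -0.08 and 0.08 m and y of gate in the frame of parts_tray between -0.07 and 0.07 m and z of gate in the frame of parts_tray between 0 and 0.012 m and angle between gate's own z axis and vertical below 0.15 rad); the robot touches nothing.
It fails at once if the jar is shoved more than 30 mm or tipped over (distance of jar from where it was at the start of the episode above 0.03 m or angle between jar's own z axis and vertical above 0.4 rad).
It fails at once if the cup is shoved more than 30 mm or tipped over (distance of cup from where it was at the start of the episode above 0.03 m or angle between cup's own z axis and vertical above 0.4 rad).
It fails at once if the rack is shoved more than 30 mm or tipped over (distance of rack from where it was at the start of the episode above 0.03 m or angle between rack's own z axis and vertical above 0.4 rad).
It also fails if it takes over 59 s, if anything falls off the work surface, if the arm or the gripper's body presses on something with over 40 N, if the wrist force passes 120 N, or if a joint passes its speed limit or range.

## Robot

A 7-joint arm with a two-finger parallel gripper is mounted at the origin on the work surface. World frame = base frame: x ahead of the robot, y to its left, z up, the work surface at z = 0. Lengths are in m, angles in rad, forces in N, time in s.
With the tool pointing down it reaches from about 0.35 to 0.9 m from the base axis. Payload 8.1 kg.
Tool frame: the origin (TCP) lies at the very end of the fingers, on their centre line; the grasp point (between the pads) lies robot.pinch_z behind it (robot.pinch_z is the distance from the TCP to the grasp point, in m); z points along the fingers, y is the direction in which the jaws open and shut (so a half turn about z gives the same grasp; the last joint's range is limited). The gripper opens to 92 mm and grips with 3 to 60 N. Pads are 19 mm wide; open, the fingers measure 130 mm over their backs; the gripper's body (75 mm by 190 mm) begins 47 mm behind the grasp point.
Start: joints at [-1.361, 0.434, 0.025, 1.573, -0.012, 1.134, -0.075], TCP at [0.192, 0.595, 0.227] pointing down, gripper open.
Joint ranges: [-2.62, 2.62], [-0.44, 2.09], [-1.27, 1.32], [0.08, 2.57], [-1.32, 4.46], [0.12, 2], [-2.74, 2.74]. Speed limits (rad/s): [2.22, 2.22, 3.01, 3.01, 3.14, 3.14, 3.14].

## Interface

Orientations are given as a unit quaternion [w, x, y, z].
In Python, from station import telemetry, optics, job, robot gives the robot as it stands.
- The arm moves only by the tool step_arm, never from a script. Its argument "targets" is a list of rows, each a list of 7 numbers: the closure in counts, from 0 (fully open) to 255 (shut), then the shift along the tool's x, y, z in mm, then the turn, a rotation vector about the tool's x, y, z in degrees. A call has 1 to 12 rows; each row is the pose to reach, as a shift and turn from the pose commanded when the call began, along the tool's axes at that moment; what a row does not reach only later rows make up. A row lasts 1/12 s, in which the tool goes at most 41.7 mm and 7.16 degrees, less where a joint would pass 70% of its speed; a pose out of reach is approached as far as the arm can. A call with a gripper value outside its range is refused whole. The fingers move at their own pace and stop on an object; the grip force is fixed at half the most. Time passes only in rows, so rows that repeat a pose let the fingers close. It gives the time, the measured TCP pose, the force and the opening at its end, in the units of the state.
- telemetry.observe(): the state, without advancing time (a new reading comes with each control period).
- optics.grab_frame(name): name is "scene" or "top" or "wrist"; returns a dict with "img" (384x512x3 uint8, red, green, blue), "range_z" (384x512 float32, m along the optical axis (not along the pixel's ray), 0 where there is no reading), "mtx" (3x3 intrinsics, pixels), "R" (3x3) and "t" (3): a world point X has camera coordinates R X + t. Camera axes: x right, y down, z forward; pixel columns grow to the right and rows downward; lengths in m; the calibration is good to about 2 mm. A picture is of the moment at which its call begins.
- job.close_job(): hands the job in, once; it reports no verdict.
The state is a dict: "clock": time; "qpos": joint angles; "qvel": joint speeds; "effort": joint torques, N m; "tool_pos": TCP position; "eef_rot": TCP orientation; "ft_force": force on the tool from outside, world axes, zero at the start; "moment": the same for the moment, N m; "grip_width": finger opening in m.
Only numpy, scipy, OpenCV 4.12 (cv2) and the standard library are available. Lean on these libraries where they do the work, as an engineer would, in place of code of your own. Each camera call takes 0.05 s, during which the arm holds its last target. There are 200 camera calls.

## Working session

There is one attempt and no reset: what is moved stays moved. The work goes in short steps, Python scripts to look and compute and a tool call to move; the robot and the scene stay as the last step left them, time stands still between calls to the robot, and variables do not carry over. Pictures are saved under pics/ and viewed, about 8 in all and at most 12, crops included, and the job is handed in when it is done.

Besides the shell and the picture viewer there is one more tool, called after ">>>" in YAML: its name, and indented under it one key for each argument. step_arm: Moves the arm, as the interface text tells. Its arguments: {"type":"object","properties":{"targets":{"type":"array","items":{"type":"array","items":{"type":"number"}}}},"required":["targets"]}

```bash
ls; mkdir -p pics; python3 - <<'E'
from station import telemetry, optics, job, robot
import cv2, numpy as np
print(telemetry.observe(), robot.pinch_z)
for n in ["scene","top"]:
    f=optics.grab_frame(n); np.savez(f"{n}0.npz",**f)
    cv2.imwrite(f"pics/{n}0.png",cv2.resize(f["img"][:,:,::-1],(800,600),interpolation=cv2.INTER_CUBIC))
    print(n,f["mtx"].tolist(),f["R"].tolist(),f["t"].tolist(),(f["range_z"]>0).mean())
E
```

```text
pics
{'clock': 0.0, 'qpos': array([-1.36059097,  0.43516544,  0.02495282,  1.57410808, -0.0116203 ,
        1.13397943, -0.07511369]), 'qvel': array([-5.00581238e-04, -8.43731913e-04,  9.58045737e-04,  6.39620341e-04,
       -1.10406474e-03,  6.42880258e-04,  3.75274175e-05]), 'effort': array([-4.48795718e-04, -6.67844152e+01,  9.84706990e-01, -3.14461577e+01,
       -6.06430555e-02,  4.31045028e-02,  1.57112772e-04]), 'tool_pos': array([0.19221039, 0.59417352, 0.22597622]), 'eef_rot': array([-6.32749252e-05,  1.55802281e-01,  9.87787971e-01, -7.55033135e-04]), 'ft_force': array([ 0.87694721, -0.77542706, -0.20410901]), 'moment': array([-0.06218422, -0.01477359, -0.02806276]), 'grip_width': 0.09179744357778673} 0.0188
scene [[357.70276390324864, 0.0, 258.49322949879183], [0.0, 357.70276390324864, 191.01723124792875], [0.0, 0.0, 1.0]] [[0.8596800762028931, 0.5105288322174745, 0.01762038746592936], [0.38810783292463097, -0.6303296770155971, -0.6723516998535509], [-0.3321482750253783, 0.5848459709599396, -0.7400221034871803]] [-0.45859248054122037, -0.15654402544724036, 0.9856522746289207] 0.9959818522135416
top [[392.3784335565672, 0.0, 257.37597706924953], [0.0, 392.3784335565672, 191.2917690134656], [0.0, 0.0, 1.0]] [[0.017149822798274553, -0.9998379550404843, -0.0054724070070138395], [-0.9904805667262803, -0.016241168378911246, -0.13669115328826073], [0.13658012489222113, 0.0077645418506493745, -0.9905985975026792]] [-0.0010421627777078943, 0.5538037115568234, 0.9149622645786987] 0.9959665934244791
```

View pics/scene0.png

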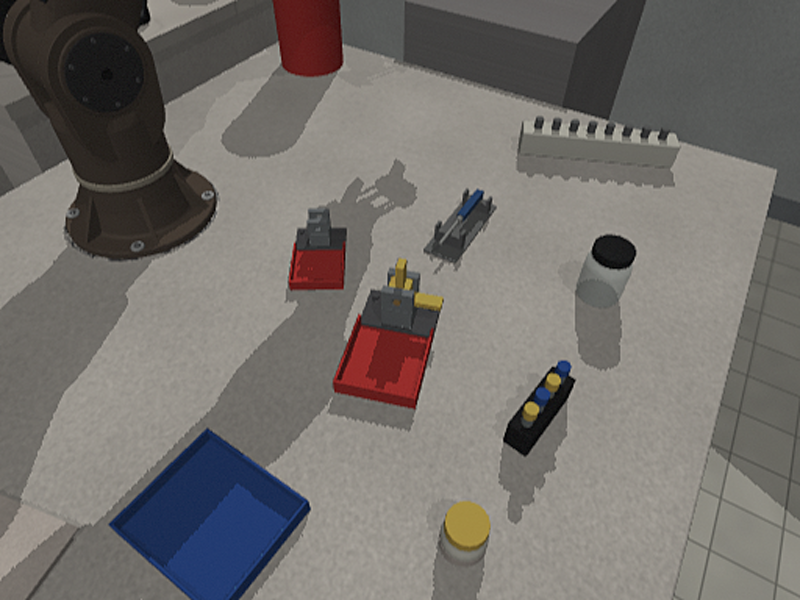

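View pics/top0.png

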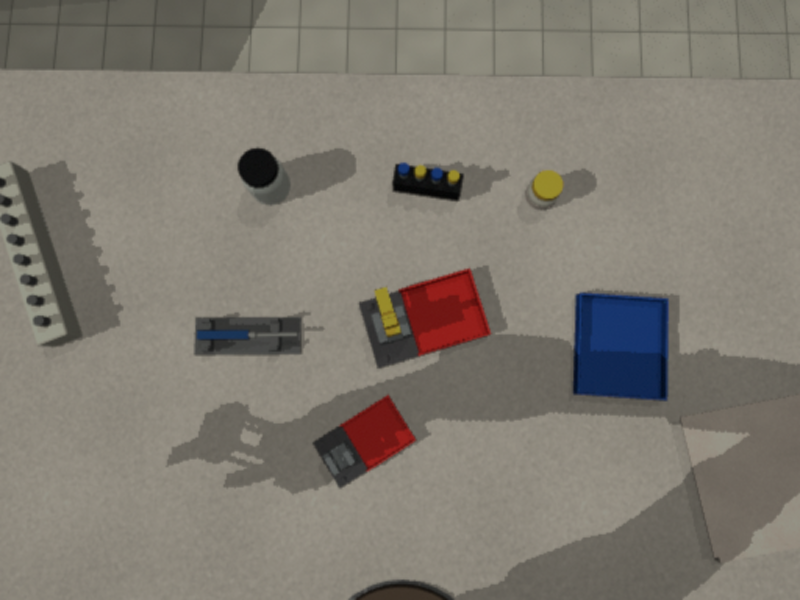

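The large bracket and red tray are at about (425,315) in the top view, with the gate blade pointing up (+x). The punch is on its rest at (248,335) with its tip to the right (−y), the blue tray is at (620,345), and the bystanders are along x≈180 rows. The smaller decoy bracket is at (365,440). The wrist view comes next; first I'll measure from these two.

```bash
cat > h.py <<'E'
import numpy as np, cv2
def cloud(f):
    v,u=np.mgrid[:384,:512]; z=f["range_z"]; K=f["mtx"]
    c=np.stack([(u-K[0,2])/K[0,0]*z,(v-K[1,2])/K[1,1]*z,z],-1)
    P=(c-f["t"])@f["R"]; P[z==0]=np.nan; return P
def ray(f,uv,h):
    K=f["mtx"]; uv=np.atleast_2d(uv).astype(float)
    d=np.c_[(uv[:,0]-K[0,2])/K[0,0],(uv[:,1]-K[1,2])/K[1,1],np.ones(len(uv))]@f["R"]
    o=-f["R"].T@f["t"]; return o+d*((h-o[2])/d[:,2])[:,None]
def hsv(f): return cv2.cvtColor(np.ascontiguousarray(f["img"]),cv2.COLOR_RGB2HSV)
def masks(f):
    H=hsv(f); h,s,v=H[...,0],H[...,1],H[...,2]
    return dict(red=((h<8)|(h>172))&(s>150)&(v>40),blue=(h>100)&(h<125)&(s>130)&(v>30),yellow=(h>18)&(h<32)&(s>130)&(v>70))
def rect(p):
    (c,wh,a)=cv2.minAreaRect((p[:,:2]*1000).astype(np.float32)); return np.round(c,1),np.round(wh,1),round(a,2)
def blobs(m,n=30):
    k,l,s,c=cv2.connectedComponentsWithStats(m.astype(np.uint8)); return [(l==i,s[i],c[i]) for i in range(1,k) if s[i,4]>=n]
E
python3 - <<'E'
from h import *
for n in ["scene","top"]:
    f=dict(np.load(n+"0.npz")); P=cloud(f); m=masks(f)
    print("==",n)
    for k in m:
        for b,s,c in blobs(m[k]):
            p=P[b]; p=p[np.isfinite(p[:,2])]
            if not len(p): continue
            print(k,s,"med",np.round(np.median(p,0)*1000,1),"z5-95",np.round(np.percentile(p[:,2],[2,98])*1000,1),rect(p))
    table=P[200:230,20:60] if n=="top" else P[250:300,60:90]
    print("table z",np.nanmedian(table[...,2]),np.nanstd(table[...,2]))
    t=(P[...,2]>.012)&(P[...,2]<.2)&(P[...,0]>.25)&(P[...,0]<1)&(abs(P[...,1])<.6)
    for b,s,c in blobs(t):
        p=P[b]; print("obj",s,np.round(np.median(p,0)*1000),"zmax",np.round(p[:,2].max()*1000),rect(p))
E
```

```text
== scene
red [ 175    0   44   49 1878] med [-51.4 560.2  89.9] z5-95 [  6.3 164.8] (array([-67.8, 581.6]), array([146.3,  68.6]), 39.01)
red [185 155  36  30 866] med [350.1  37.3   3.5] z5-95 [ 1.  19.8] (array([346.8,  41.3]), array([86.9, 99.6]), 32.98)
red [ 213  202   64   60 2422] med [539.3 -67.5   5. ] z5-95 [ 2.5 26.3] (array([536.4, -63.3]), array([117.1, 119.9]), 17.63)
blue [293 122  16  18 110] med [499.1 280.4  35.5] z5-95 [27.6 37.6] (array([489.9, 281.9]), array([29.6, 77.4]), 1.58)
blue [355 231  10  11  79] med [755.1   2.3  74.5] z5-95 [65. 77.] (array([754.6,   4.7]), array([15.3, 16.7]), 22.12)
blue [341 247  11  13  99] med [747.2 -47.9  74.6] z5-95 [43.9 77.3] (array([742.3, -34.7]), array([15.8, 43.2]), 23.81)
blue [  70  274  129  110 7995] med [ 488.1 -342.8    4.4] z5-95 [ 1.9 24.6] (array([ 482.9, -336.6]), array([145.5, 175. ]), 87.0)
yellow [249 166  15  19 154] med [516.2  15.4  92.5] z5-95 [ 73.7 114.7] (array([512.4,  21.6]), array([31.4, 24. ]), 18.55)
yellow [265 187  19  12 154] med [552.4  30.8  52.2] z5-95 [46.6 54.6] (array([549.9,  34.4]), arr
[... 3451 characters left out ...]
ray([537.6, -57.8]), array([110.6, 118.9]), 17.97)
obj [238 184  26  37 554] [514.  29.  75.] zmax 117.0 (array([527.7,  28.2]), array([85.7, 53.4]), 12.23)
obj [368 187  60  70 612] [ 492. -349.   22.] zmax 28.0 (array([ 488.1, -337. ]), array([141.8, 160.1]), 86.9)
obj [126 204  65  21 557] [495. 262.  31.] zmax 41.0 (array([495.4, 248.2]), array([ 50.1, 154.6]), 1.65)
obj [217 253  49  49 143] [359.  27.  18.] zmax 25.0 (array([347.8,  43.6]), array([82.4, 89.1]), 32.95)
obj [ 435  253   77   72 4529] [ 327. -520.   22.] zmax 28.0 (array([ 319.8, -524.7]), array([162.3, 182.7]), 11.19)
obj [207 282  22  22 269] [313.  98.  48.] zmax 63.0 (array([312.6,  97.9]), array([32.9, 36.3]), 33.07)
```

```bash
python3 - <<'E'
from h import *
y=np.deg2rad(17.85); R=np.array([[np.cos(y),np.sin(y)],[-np.sin(y),np.cos(y)]])
for n in ["scene","top"]:
    f=dict(np.load(n+"0.npz")); P=cloud(f); m=masks(f); print("==",n)
    near=(abs(P[...,0]-.52)<.1)&(abs(P[...,1]-.02)<.07)
    def ext(mm,t):
        q=P[mm][:,:2]@R.T*1000; print(t,len(q),"u",np.round(np.percentile(q[:,0],[0,3,97,100]),1),"v",np.round(np.percentile(q[:,1],[0,3,97,100]),1))
    ext(near&~m["yellow"]&(abs(P[...,2]-.078)<.003),"cheek tops")
    ext(near&~m["yellow"]&~m["red"]&(P[...,2]>.048)&(P[...,2]<.075),"cheek sides")
    ext(near&m["yellow"]&(P[...,2]>.085),"stem")
    ext(near&m["yellow"]&(P[...,2]>.111),"stemtop")
    ext(near&m["yellow"]&(abs(P[...,2]-.053)<.003),"blade")
    ext(near&~m["yellow"]&~m["red"]&(abs(P[...,2]-.010)<.003),"base")
    k=(abs(P[...,0]-.54)<.12)&(abs(P[...,1]+.06)<.1)&m["red"]; ext(k&(P[...,2]>.02),"red walls")
    b=m["blue"]&(abs(P[...,0]-.5)<.05)&(abs(P[...,1]-.28)<.06)
    p=P[b]; d=np.linalg.svd(p[:,:2]-p[:,:2].mean(0))[2][0]; print("handle",np.median(p,0),"dir deg",np.rad2deg(np.arctan2(d[1],d[0])),"y ext",np.percentile(p[:,1],[0,2,98,100]),"x",np.percentile(p[:,0],[0,5,95,100]))
    s=(abs(P[...,0]-.5)<.05)&(abs(P[...,1]-.2)<.07)&(P[...,2]>.018)&(P[...,2]<.035)
    r=(abs(P[...,0]-.495)<.06)&(abs(P[...,1]-.25)<.12)&(abs(P[...,2]-.004)<.0025); 
    r2=(abs(P[...,0]-.5)<.06)&(abs(P[...,1]-.25)<.12)&(P[...,2]>.012)
    print("rest",rect(P[r2]), np.percentile(P[r2][:,1],[0,100]))
    H=hsv(f)
    dk=(abs(P[...,0]-.5)<.06)&(abs(P[...,1]-.24)<.12)&(P[...,2]>.0015)
    print("rest all",rect(P[dk]))
E
```

```text
== scene
cheek tops 170 u [473.  474.1 515.7 516.9] v [-162.5 -161.3 -114.6 -112.6]
cheek sides 231 u [473.5 474.  517.  554.9] v [-163.2 -162.6 -122.9 -114.4]
stem 91 u [489.2 490.2 500.8 501.2] v [-148.5 -148.3 -130.3 -128.6]
stemtop 39 u [489.2 489.9 500.3 500.4] v [-147.1 -146.8 -129.6 -128.6]
blade 130 u [513.4 515.8 552.9 554.4] v [-149.1 -148.4 -128.5 -126.9]
base 547 u [440.1 442.7 547.8 549.7] v [-228.4 -167.4 -107.   -98.5]
red walls 358 u [439.4 440.4 549.4 549.9] v [-284.5 -283.9 -173.5 -165. ]
handle [0.49912374 0.28039137 0.03553287] dir deg -87.74707020887001 y ext [0.243616   0.24419223 0.31929459 0.32081355] x [0.47461269 0.49187781 0.5045929  0.5052992 ]
rest (array([498.7, 244.7]), array([ 51.1, 157.5]), 1.14) [0.165969   0.32330454]
rest all (array([487.2, 242.9]), array([ 96.6, 236.2]), 6.22)
== top
cheek tops 173 u [472.3 473.3 514.6 515.8] v [-157.1 -156.4 -109.9 -109.3]
cheek sides 45 u [471.8 472.  549.4 553.7] v [-155.9 -154.4 -113.4 -112.1]
stem 58 u [487.8 487.9 499.3 500.4] v [-142.5 -142.  -123.9 -123.3]
stemtop 44 u [487.8 488.1 499.1 499.5] v [-142.5 -142.1 -124.  -123.3]
blade 129 u [511.9 512.7 551.8 552.8] v [-143.1 -142.2 -123.9 -123.4]
base 614 u [439.  440.9 545.1 549. ] v [-192.7 -161.5  -94.7  -93.3]
red walls 204 u [439.5 439.9 547.7 548.1] v [-278.4 -277.9 -166.  -161.5]
handle [0.49404109 0.28648239 0.03590665] dir deg -89.69444978574732 y ext [0.24762359 0.24942706 0.32342548 0.32557858] x [0.48847032 0.48887439 0.49927767 0.50360708]
rest (array([495.4, 248.2]), array([ 50.1, 154.6]), 1.65) [0.17096393 0.32557858]
rest all (array([500.1, 239.6]), array([239.1, 119.4]), 89.99)
```

>>> step_arm:
  targets:
    - [0,0,0,0,0,0,0]

```text
clock: 0.18
tool_pos: [0.1923, 0.5944, 0.2262]
eef_rot: [-0.0, 0.156, 0.988, -0.0]
ft_force: [-0.1, 0.4, -0.8]
grip_width: 0.0918
```

>>> step_arm:
  targets:
    - [0,-32,-17,6.3,0,0,5.9]
    - [0,-64,-34,12.7,0,0,11.8]
    - [0,-96,-51,19,0,0,17.7]
    - [0,-128,-68,25,0,0,23.6]
    - [0,-160,-85,32,0,0,29.5]
    - [0,-193,-102,38,0,0,35.4]
    - [0,-225,-119,44,0,0,41.2]
    - [0,-257,-136,51,0,0,47]
    - [0,-289,-153,57,0,0,53]
    - [0,-321,-170,63,0,0,58.9]
    - [0,-353,-188,70,0,0,64.8]
    - [0,-386,-205,76,0,0,70.6]

```text
clock: 1.18
tool_pos: [0.4972, 0.2793, 0.1504]
eef_rot: [-0.0, 0.7, 0.714, -0.0]
ft_force: [0.7, 0.9, -0.2]
grip_width: 0.0916
```

>>> step_arm:
  targets:
    - [0,0,0,0,0,0,0]
    - [0,0,0,0,0,0,0]
    - [0,0,0,0,0,0,0]

```text
clock: 1.43
tool_pos: [0.4961, 0.2812, 0.1505]
eef_rot: [-0.0, 0.698, 0.716, -0.0]
ft_force: [-1.2, 0.4, 0.3]
grip_width: 0.0915
```

```bash
python3 - <<'E'
from h import *
from station import telemetry, optics
s=telemetry.observe(); print(s["tool_pos"],s["eef_rot"],s["qpos"])
f=optics.grab_frame("wrist"); np.savez("wrist0.npz",**f)
cv2.imwrite("pics/wrist0.png",f["img"][:,:,::-1])
print("cam pos",-f["R"].T@f["t"],f["mtx"][0,0])
P=cloud(f); m=masks(f)
b=m["blue"]&(P[...,2]>.02); p=P[b]; print(len(p),rect(p),np.percentile(p[:,2],[2,50,98]))
t=b&(P[...,2]>.033); 
q=P[t]; print(rect(q)); d=np.linalg.svd(q[:,:2]-q[:,:2].mean(0),full_matrices=False)[2][0]; print(np.rad2deg(np.arctan2(d[1],d[0])))
E
```

```text
[0.4960652  0.28124385 0.1505233 ] [-3.08937570e-04  6.97610446e-01  7.16477166e-01 -2.00944947e-04] [-0.89056373  0.43516552  0.38898728  1.82638516 -0.20302027  0.91956413
 -0.38380117]
cam pos [0.49370108 0.34824019 0.30860877] 336.6022652668424
1034 (array([519.9, 286.2]), array([63.3, 78.8]), 1.14) [0.03554627 0.03696312 0.03840718]
(array([519.9, 286.2]), array([63.3, 78.8]), 1.14)
-88.84695385211144
```

View pics/wrist0.png

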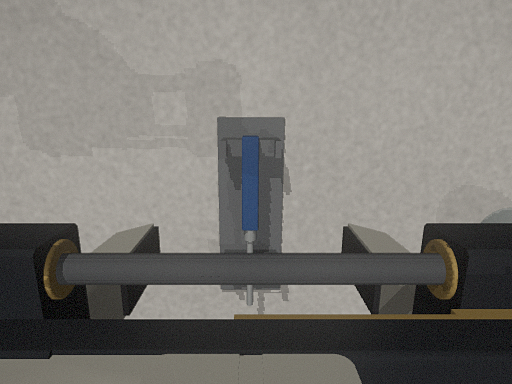

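```bash
python3 - <<'E'
from h import *
f=dict(np.load("wrist0.npz")); P=cloud(f); m=masks(f)
for b,s,c in blobs(m["blue"]&(P[...,2]>.02)):
    p=P[b]; print(s,c,rect(p),np.round(p.mean(0),4))
s=(P[...,2]>.026)&(P[...,2]<.045)&(P[...,1]<.245)&(abs(P[...,0]-.495)<.008)
for b,q,c in blobs(s): print("shank",q,rect(P[b]),np.median(P[b],0))
E
```

```text
[ 242  137   16   93 1004] [249.46115538 190.65737052] (array([494.4, 285.7]), array([12.9, 78.7]), 1.74) [0.4947 0.2805 0.037 ]
shank [244 230  12  23 199] (array([495.9, 234.2]), array([ 9.7, 21.5]), 1.88) [0.4961601  0.23739681 0.03342934]
shank [247 285   6  21 124] (array([497.2, 181. ]), array([ 4.7, 21.4]), 1.6) [0.49725162 0.18129945 0.03243352]
```

The wrist view shows the handle at col 250, rows 137–230, midway between the fingers (cols 140 and 360), with the tip at row ~305. That gives the handle centre at about (495, 286) mm, which agrees with the top camera. I'll descend and grip.

>>> step_arm:
  targets:
    - [0,0,0,30,0,0,0]
    - [0,0,-0.5,60,0,0,0]
    - [0,0,-0.5,90,0,0,0]
    - [0,0,-0.5,115,0,0,0]
    - [0,0,-0.5,130,0,0,0]
    - [0,0,-0.5,139.3,0,0,0]
    - [0,0,-0.5,139.3,0,0,0]
    - [0,0,-0.5,139.3,0,0,0]
    - [0,0,-0.5,139.3,0,0,0]

```text
clock: 2.23
tool_pos: [0.4965, 0.2818, 0.0126]
eef_rot: [0.0, 0.698, 0.716, 0.001]
ft_force: [-0.3, 0.5, 0.2]
grip_width: 0.0919
```

>>> step_arm:
  targets:
    - [255,0,0,0,0,0,0]
    - [255,0,0,0,0,0,0]
    - [255,0,0,0,0,0,0]
    - [255,0,0,0,0,0,0]
    - [255,0,0,0,0,0,0]
    - [255,0,0,0,0,0,0]
    - [255,0,0,0,0,0,0]
    - [255,0,0,0,0,0,0]
    - [255,0,0,0,0,0,0]
    - [255,0,0,0,0,0,0]

```text
clock: 3.07
tool_pos: [0.496, 0.2808, 0.0114]
eef_rot: [0.0, 0.698, 0.716, -0.0]
ft_force: [-0.1, -0.3, 0.8]
grip_width: 0.0299
```

>>> step_arm:
  targets:
    - [255,0,0,0,0,0,0]
    - [255,0,0,0,0,0,0]
    - [255,0,0,0,0,0,0]
    - [255,0,0,0,0,0,0]
    - [255,0,0,0,0,0,0]
    - [255,0,0,0,0,0,0]

```text
clock: 3.57
tool_pos: [0.496, 0.2808, 0.0114]
eef_rot: [-0.0, 0.698, 0.716, 0.0]
ft_force: [0.7, -1.0, -0.7]
grip_width: 0.0137
```

>>> step_arm:
  targets:
    - [255,0,0,-10,0,0,0]
    - [255,0,0,-25,0,0,0]
    - [255,0,0,-40,0,0,0]
    - [255,0,0,-60,0,0,0]
    - [255,0,0,-80,0,0,0]
    - [255,0,0,-90,0,0,0]
    - [255,0,0,-90,0,0,0]
    - [255,0,0,-90,0,0,0]
    - [255,0,0,-90,0,0,0]

```text
clock: 4.32
tool_pos: [0.4953, 0.2805, 0.1005]
eef_rot: [-0.0, 0.698, 0.716, -0.001]
ft_force: [-0.3, 0.0, -2.3]
grip_width: 0.0135
```

```bash
python3 - <<'E'
from h import *
from station import telemetry, optics
s=telemetry.observe(); print(s["clock"],s["tool_pos"],s["eef_rot"],s["grip_width"])
for n in ["scene","top","wrist"]:
    f=optics.grab_frame(n); np.savez(n+"1.npz",**f); P=cloud(f); T=s["tool_pos"]
    k=(abs(P[...,0]-T[0]-.001)<.013)&(P[...,1]<T[1]-.045)&(P[...,1]>T[1]-.13)&(P[...,2]>.095)&(P[...,2]<.14)
    k2=masks(f)["blue"]&(P[...,2]>.09)&(abs(P[...,0]-T[0])<.05)
    p=P[k]; print(n,len(p))
    if len(p)>15:
        c=p.mean(0); d=np.linalg.svd(p-c,full_matrices=False)[2][0]; d*=-np.sign(d[1]); print(" shank c",c,"dir",d,"y",p[:,1].min(),p[:,1].max())
        for lo,hi in [(.12,.105),(.105,.09),(.09,.075),(.075,.06)]:
            q=p[(p[:,1]>T[1]-lo)&(p[:,1]<T[1]-hi)]
            if len(q): print("   ",lo,len(q),np.round(np.median(q,0),4),np.round(q[:,2].max(),4))
    p=P[k2]; 
    if len(p): print(" blue",len(p),rect(p),np.percentile(p[:,2],[2,50,98]))
f=np.load("scene1.npz"); cv2.imwrite("pics/s1.png",cv2.resize(f["img"][60:240,200:400,::-1],(800,720))[:600])
E
```

```text
4.3167 [0.49533194 0.28053909 0.10053892] [-1.87328744e-04  6.97914069e-01  7.16181176e-01 -6.64340481e-04] 0.01354067097303979
scene 62
 shank c [0.49948665 0.2042662  0.11999928] dir [ 0.02016041 -0.99973568 -0.01105156] y 0.16573598238923462 0.23551555171212968
    0.12 8 [0.4996 0.1696 0.1198] 0.1224
    0.105 12 [0.5006 0.1812 0.1197] 0.1225
    0.09 12 [0.5003 0.1987 0.1203] 0.1219
    0.075 10 [0.5    0.2128 0.1201] 0.1227
 blue 68 (array([497.1, 272.8]), array([14.2, 62.1]), 5.3) [0.11857857 0.12475457 0.12717909]
top 84
 shank c [0.49541356 0.20454179 0.12024266] dir [ 0.02717504 -0.99960737  0.00682848] y 0.17036614481174064 0.2349095247090942
    0.12 6 [0.497  0.1732 0.1212] 0.1228
    0.105 18 [0.4957 0.1844 0.1204] 0.1234
    0.09 18 [0.4954 0.1986 0.1205] 0.1235
    0.075 21 [0.4951 0.2131 0.1209] 0.1231
 blue 60 (array([494.8, 263. ]), array([35.4, 14.5]), 85.24) [0.121677   0.12467701 0.13614653]
wrist 0
 blue 3372 (array([494.3, 291.1]), array([13.6, 68.4]), 1.33) [0.12454097 0.12583087 0.12701931]
```

>>> step_arm:
  targets:
    - [255,-17,-6,0,0,0,-2.7]
    - [255,-34,-12,0,0,0,-5.4]
    - [255,-51,-17.5,0,0,0,-8.1]
    - [255,-68,-23,0,0,0,-10.9]
    - [255,-85,-29,10,0,0,-13.6]
    - [255,-102.4,-34.9,20,0,0,-16.3]
    - [255,-102.4,-34.9,40,0,0,-16.3]
    - [255,-102.4,-34.9,55,0,0,-16.3]
    - [255,-102.4,-34.9,60.1,0,0,-16.3]
    - [255,-102.4,-34.9,60.1,0,0,-16.3]
    - [255,-102.4,-34.9,60.1,0,0,-16.3]
    - [255,-102.4,-34.9,60.1,0,0,-16.3]

```text
clock: 5.47
tool_pos: [0.4643, 0.1779, 0.0419]
eef_rot: [0.0, 0.589, 0.808, 0.0]
ft_force: [1.0, -0.4, -2.2]
grip_width: 0.0138
```

```bash
cat > rel.py <<'E'
from h import *
from station import telemetry, optics
import sys
Y=np.deg2rad(17.8); R=np.array([[np.cos(Y),np.sin(Y)],[-np.sin(Y),np.cos(Y)]])
s=telemetry.observe(); q=s["eef_rot"]; T=s["tool_pos"]*1000
print(s["clock"],T,"jaw yaw",np.rad2deg(np.arctan2(2*q[2]**2-1,2*q[1]*q[2])),q,s["ft_force"],s["grip_width"])
tb=R@T[:2]-[495.1,-133.9]; print("TCP in bracket",tb,T[2]+18.8)
for n in ["scene","top"]:
    f=optics.grab_frame(n); np.savez(n+sys.argv[1]+".npz",**f); P=cloud(f); m=masks(f)
    B=P[...,:2]@R.T*1000-[495.1,-133.9]; B=np.dstack([B,P[...,2]*1000])
    ch=(abs(B[...,0])<30)&(abs(B[...,1])<32)&(abs(B[...,2]-78)<3)&~m["yellow"]
    c=B[ch]; off=[(np.percentile(c[:,i],1.5)+np.percentile(c[:,i],98.5))/2 for i in (0,1)]
    sh=(abs(B[...,0]-off[0])<13)&(B[...,1]>off[1]+26)&(B[...,1]<tb[1]-46)&(abs(B[...,2]-60)<9)&~m["yellow"]
    p=B[sh]; print(n,"bracket off",np.round(off,1),"shank n",len(p))
    if len(p)>8:
        p=p-[off[0],off[1],0]; v=p[:,1]
        for a in np.arange(v.min()//10*10,v.max(),12):
            w=p[(v>=a)&(v<a+12)]
            if len(w)>2: print("   v",a,len(w),"u mid %.1f z med %.1f max %.1f"%((w[:,0].min()+w[:,0].max())/2,np.median(w[:,2]),w[:,2].max()))
        print("  tip v",v.min())
E
python3 rel.py 2; python3 - <<'E'
import numpy as np,cv2
f=np.load("scene2.npz"); cv2.imwrite("pics/s2.png",cv2.resize(f["img"][95:245,190:390,::-1],(800,600),interpolation=cv2.INTER_CUBIC))
E
```

```text
5.4667 [464.26820243 177.88936667  41.88314238] jaw yaw 17.788228162116695 [2.21516466e-04 5.89279231e-01 8.07929329e-01 3.70494718e-04] [ 0.95862512 -0.40750587 -2.15322977] 0.01383486477439741
TCP in bracket [  1.32334585 161.34908494] 60.68314238216263
scene bracket off [ 0.2 -4. ] shank n 62
   v 50.0 12 u mid 1.8 z med 61.8 max 63.2
   v 62.0 9 u mid 1.7 z med 61.6 max 63.1
   v 74.0 10 u mid 2.0 z med 62.3 max 64.5
   v 86.0 9 u mid 1.9 z med 62.3 max 64.1
   v 98.0 10 u mid 2.2 z med 62.1 max 64.6
   v 110.0 12 u mid 2.3 z med 62.6 max 66.9
  tip v 51.22470087827092
top bracket off [-1.3  1.1] shank n 68
   v 50.0 12 u mid 1.5 z med 62.7 max 64.6
   v 62.0 14 u mid 2.0 z med 62.1 max 64.1
   v 74.0 12 u mid 1.7 z med 63.4 max 66.0
   v 86.0 13 u mid 2.2 z med 63.1 max 65.0
   v 98.0 13 u mid 1.6 z med 62.4 max 64.8
   v 110.0 4 u mid 2.2 z med 62.1 max 67.1
  tip v 51.51118557393836
```

View pics/s2.png

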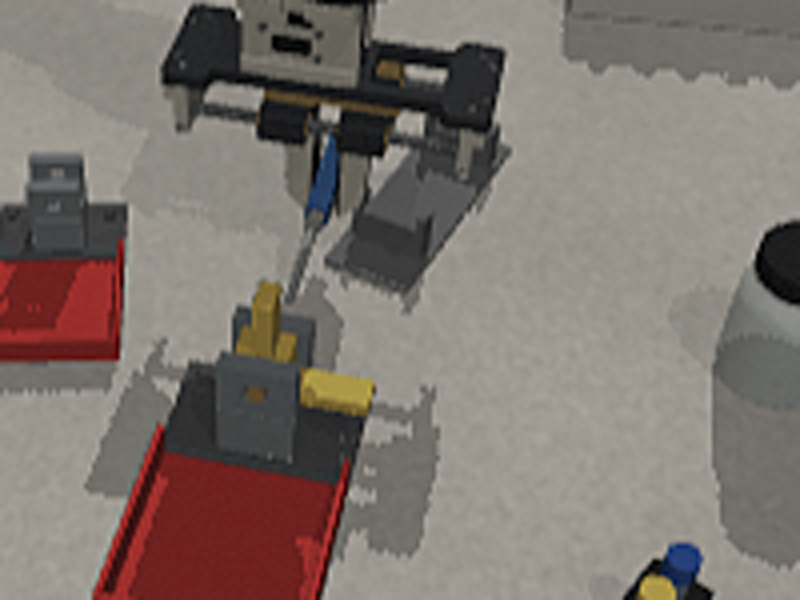

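The picture shows the punch held level, pointing at the +y cheek (tip at about (293,300)), clear of the rest. The arm is still settling, so I'll hold and then read again.

>>> step_arm:
  targets:
    - [255,0,-1,0,0,0,0]
    - [255,0,-1,0,0,0,0]
    - [255,0,-1,0,0,0,0]
    - [255,0,-1,0,0,0,0]

```text
clock: 5.9
tool_pos: [0.4629, 0.1773, 0.0415]
eef_rot: [0.0, 0.589, 0.808, 0.0]
ft_force: [0.2, -0.2, -2.0]
grip_width: 0.0137
```

```bash
python3 rel.py 3
```

```text
5.9 [462.85330929 177.34071995  41.50562998] jaw yaw 17.78381832761671 [4.57529533e-05 5.89310432e-01 8.07906671e-01 1.50334654e-04] [ 0.18693087 -0.15402481 -2.03499262] 0.013662839882063718
TCP in bracket [ -0.19153423 161.25922845] 60.30562997917178
scene bracket off [ 0.2 -3.7] shank n 64
   v 50.0 13 u mid -0.1 z med 61.3 max 63.2
   v 62.0 9 u mid 0.3 z med 61.7 max 62.5
   v 74.0 9 u mid 0.5 z med 61.6 max 62.6
   v 86.0 8 u mid 0.1 z med 60.9 max 63.4
   v 98.0 9 u mid 0.3 z med 61.6 max 63.5
   v 110.0 16 u mid 0.1 z med 61.7 max 65.5
  tip v 50.23331546283659
top bracket off [-0.9  1.2] shank n 70
   v 50.0 13 u mid -0.3 z med 61.4 max 63.9
   v 62.0 13 u mid -0.1 z med 61.0 max 63.2
   v 74.0 13 u mid -0.2 z med 62.1 max 64.1
   v 86.0 13 u mid -0.1 z med 61.1 max 63.2
   v 98.0 14 u mid -0.2 z med 61.6 max 63.6
   v 110.0 4 u mid -1.0 z med 62.3 max 63.6
  tip v 50.876897273013014
```

>>> step_arm:
  targets:
    - [255,-4,0,1,0,0,0]
    - [255,-10,0,1,0,0,0]
    - [255,-16,0,1,0,0,0]
    - [255,-22,0,1,0,0,0]
    - [255,-26,0,1,0,0,0]
    - [255,-27,0,1,0,0,0]
    - [255,-27,0,1,0,0,0]
    - [255,-27,0,1,0,0,0]
    - [255,-27,0,1,0,0,0]

```text
clock: 6.75
tool_pos: [0.471, 0.1518, 0.0403]
eef_rot: [-0.0, 0.589, 0.808, 0.0]
ft_force: [0.3, -0.8, -1.7]
grip_width: 0.0136
```

```bash
python3 rel.py 4
```

```text
6.75 [470.96278258 151.8312611   40.3180894 ] jaw yaw 17.796851239849506 [-8.64688979e-05  5.89218552e-01  8.07973692e-01  6.01392713e-05] [ 0.27450847 -0.77025446 -1.66316062] 0.013618211750646788
TCP in bracket [ -0.26838816 134.49189498] 59.11808940156109
scene bracket off [ 0.1 -3.3] shank n 50
   v 40.0 9 u mid 0.6 z med 60.8 max 62.3
   v 52.0 11 u mid -0.3 z med 60.9 max 62.1
   v 64.0 8 u mid -0.0 z med 60.9 max 61.6
   v 76.0 9 u mid 0.3 z med 60.1 max 61.9
   v 88.0 13 u mid 0.6 z med 60.0 max 64.4
  tip v 40.05113744538523
top bracket off [-1.   1.2] shank n 65
   v 20.0 6 u mid 0.5 z med 60.7 max 65.5
   v 32.0 13 u mid -0.2 z med 59.2 max 62.6
   v 44.0 13 u mid 0.0 z med 61.8 max 63.6
   v 56.0 13 u mid -0.4 z med 60.6 max 62.0
   v 68.0 12 u mid 0.2 z med 60.5 max 65.1
   v 80.0 8 u mid -0.0 z med 59.7 max 64.5
  tip v 26.343415718083236
```

>>> step_arm:
  targets:
    - [255,-2,0,0,0,0,0]
    - [255,-4,0,0,0,0,0]
    - [255,-6,0,0,0,0,0]
    - [255,-8,0,0,0,0,0]
    - [255,-10,0,0,0,0,0]
    - [255,-12,0,0,0,0,0]
    - [255,-14,0,0,0,0,0]
    - [255,-16,0,0,0,0,0]

```text
clock: 7.52
tool_pos: [0.4752, 0.139, 0.0404]
eef_rot: [-0.001, 0.588, 0.809, 0.001]
ft_force: [-4.4, 10.6, -1.8]
grip_width: 0.0136
```

>>> step_arm:
  targets:
    - [255,-3,0,0,0,0,0]
    - [255,-6,0,0,0,0,0]
    - [255,-9,0,0,0,0,0]
    - [255,-12,0,0,0,0,0]
    - [255,-15,0,0,0,0,0]
    - [255,-18,0,0,0,0,0]
    - [255,-20,0,0,0,0,0]
    - [255,-20,0,0,0,0,0]

```text
clock: 8.18
tool_pos: [0.4816, 0.1189, 0.0403]
eef_rot: [-0.001, 0.589, 0.808, 0.001]
ft_force: [-2.1, 5.5, -1.2]
grip_width: 0.0137
```

```bash
python3 rel.py 5; python3 - <<'E'
import numpy as np,cv2
from h import *
f=dict(np.load("scene5.npz")); cv2.imwrite("pics/s5.png",cv2.resize(f["img"][125:245,210:370,::-1],(800,600),interpolation=cv2.INTER_CUBIC))
E
```

```text
8.1833 [481.55555425 118.89462481  40.32794861] jaw yaw 17.873302935273177 [-8.42431977e-04  5.88678712e-01  8.08366500e-01  5.16280953e-04] [-2.09592477  5.45470272 -1.21000064] 0.013746582718584815
TCP in bracket [-0.25127397 99.89379491] 59.127948605258425
scene bracket off [ 0.1 -3.8] shank n 22
   v 40.0 10 u mid 0.7 z med 60.1 max 61.9
   v 52.0 12 u mid 0.1 z med 62.0 max 64.7
  tip v 40.40582235661372
top bracket off [-0.9  1.2] shank n 29
   v 20.0 6 u mid 0.3 z med 59.8 max 63.4
   v 32.0 13 u mid -0.0 z med 60.4 max 63.6
   v 44.0 10 u mid 0.1 z med 61.1 max 64.0
  tip v 26.397049909020375
```

View pics/s5.png

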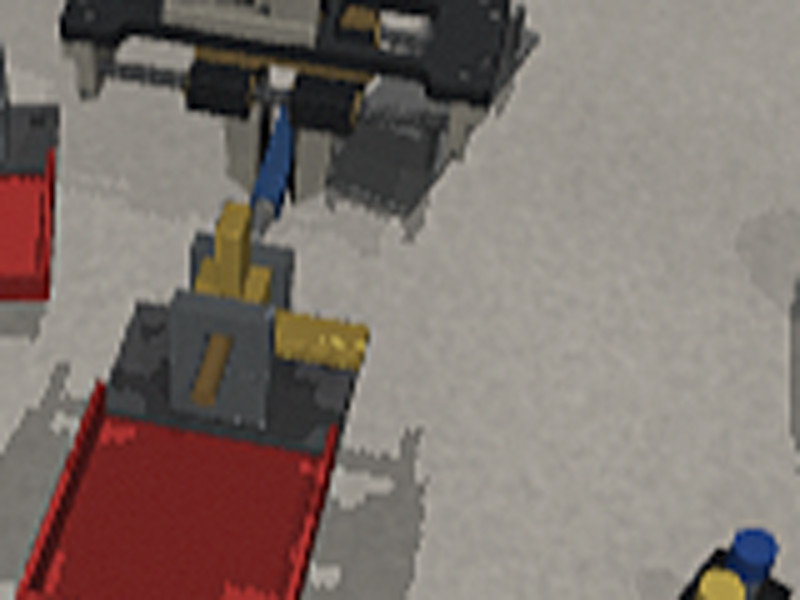

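The brass pin now sticks out of the −y face, from (215,340) to (205,400), and the gate is unmoved. I'll push on.

>>> step_arm:
  targets:
    - [255,-2,0,0,0,0,0]
    - [255,-4,0,0,0,0,0]
    - [255,-6,0,0,0,0,0]
    - [255,-8,0,0,0,0,0]
    - [255,-10,0,0,0,0,0]
    - [255,-12,0,0,0,0,0]
    - [255,-14,0,0,0,0,0]
    - [255,-16,0,0,0,0,0]
    - [255,-17,0,0,0,0,0]
    - [255,-17,0,0,0,0,0]
    - [255,-17,0,0,0,0,0]

```text
clock: 9.2
tool_pos: [0.4873, 0.1008, 0.0403]
eef_rot: [0.0, 0.59, 0.808, 0.0]
ft_force: [-0.2, -0.9, -1.2]
grip_width: 0.0135
```

```bash
python3 rel.py 6; python3 - <<'E'
import numpy as np,cv2
from h import *
f=dict(np.load("scene6.npz")); cv2.imwrite("pics/s6.png",cv2.resize(f["img"][155:275,205:365,::-1],(800,600),interpolation=cv2.INTER_CUBIC))
E
```

```text
9.2 [487.28019811 100.81908093  40.33845564] jaw yaw 17.745626249788007 [3.33667186e-05 5.89579682e-01 8.07710219e-01 1.98646181e-07] [-0.16834466 -0.88493847 -1.21836832] 0.01348980375691324
TCP in bracket [-0.32628119 80.93354154] 59.13845563528672
scene bracket off [ 0.2 -4.1] shank n 1
top bracket off [-1.1  1.2] shank n 8
```

View pics/s6.png

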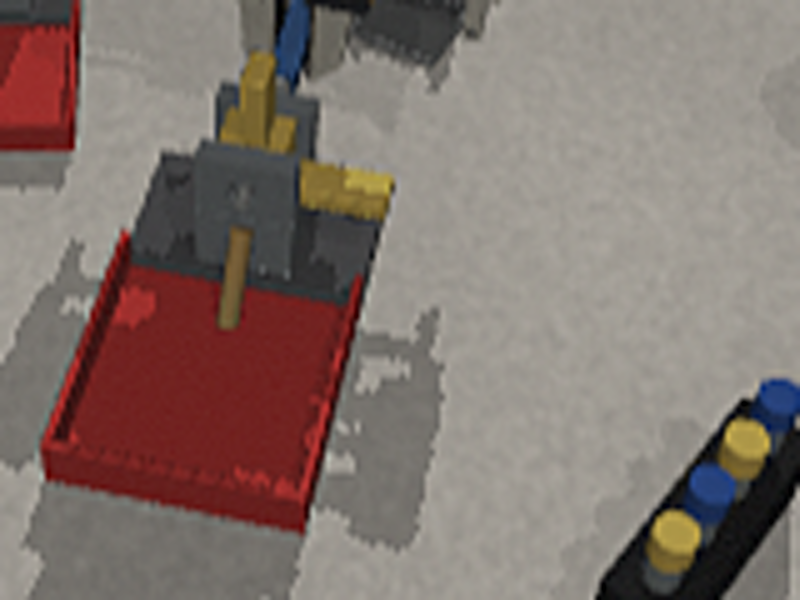

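The pin has left the bore and lies on the bracket base and tray, (240,230)–(228,325). I'll retract the punch and then check the pin's height.

>>> step_arm:
  targets:
    - [255,6,0,0,0,0,0]
    - [255,14,0,0,0,0,0]
    - [255,22,0,0,0,0,0]
    - [255,30,0,0,0,0,0]
    - [255,40,0,0,0,0,0]
    - [255,50,0,0,0,0,0]
    - [255,62,0,0,0,0,0]
    - [255,76,0,0,0,0,0]
    - [255,82,0,0,0,0,0]
    - [255,82,0,-20,0,0,0]
    - [255,82,0,-50,0,0,0]
    - [255,82,0,-60,0,0,0]

```text
clock: 10.3
tool_pos: [0.4632, 0.18, 0.103]
eef_rot: [0.001, 0.589, 0.808, 0.001]
ft_force: [0.4, 0.3, -1.1]
grip_width: 0.0139
```

```bash
python3 rel.py 7; python3 - <<'E'
from h import *
Y=np.deg2rad(17.8); R=np.array([[np.cos(Y),np.sin(Y)],[-np.sin(Y),np.cos(Y)]])
for n,off in [("scene",[.2,-3.9]),("top",[-1,1.2])]:
    f=dict(np.load(n+"7.npz")); P=cloud(f); H=hsv(f)
    B=np.dstack([P[...,:2]@R.T*1000-[495.1,-133.9]-off,P[...,2]*1000])
    m=(abs(B[...,0])<50)&(B[...,1]<-22)&(B[...,1]>-140)&(H[...,0]>9)&(H[...,0]<28)&(H[...,1]>70)
    for b,s,c in blobs(m,8):
        p=B[b]; print(n,s,"med",np.median(p,0),"min",p.min(0),"max",p.max(0))
    g=(abs(B[...,0]-20)<50)&(abs(B[...,1])<25)&(B[...,2]>46)&masks(f)["yellow"]; print("gate",B[g].min(0),B[g].max(0))
    if n=="top":
        m=(masks(f)["blue"])&(P[...,2]>.09)&(P[...,1]>.05); 
E
```

```text
10.3 [463.24806183 179.98173487 102.97615556] jaw yaw 17.79257291881335 [7.02426711e-04 5.89247305e-01 8.07951436e-01 1.26347697e-03] [ 0.35071511  0.25839176 -1.07467949] 0.013917315659349446
TCP in bracket [  0.99166713 163.65314239] 121.77615555833918
scene bracket off [ 0.2 -3.4] shank n 0
top bracket off [-1.   1.2] shank n 0
scene [248 200   8  21  92] med [  0.24694096 -42.14340677  28.02146853] min [ -8.91560562 -57.82570269   2.98856785] max [  4.88350176 -22.62414796  44.12045006]
gate [-15.06877831 -10.66897514  46.03873344] [ 59.26524194  16.65727293 115.00370826]
top [260 202  13   6  47] med [ 2.90002572e-02 -3.86661195e+01  3.15422897e+01] min [ -4.56318157 -56.82023416   9.16444971] max [  9.31878    -23.91210502  77.0555484 ]
gate [-15.02635697 -10.86165022  47.80030739] [ 59.54765701  10.91525728 115.78321182]
```

```bash
python3 - <<'E'
from h import *
Y=np.deg2rad(17.8); R=np.array([[np.cos(Y),np.sin(Y)],[-np.sin(Y),np.cos(Y)]])
for n,off in [("scene",[.2,-3.9]),("top",[-1,1.2])]:
    f=dict(np.load(n+"7.npz")); P=cloud(f)
    B=np.dstack([P[...,:2]@R.T*1000-[495.1,-133.9]-off,P[...,2]*1000])
    p=B[(abs(B[...,0])<9)&(B[...,1]>30)&(B[...,1]<118)&(B[...,2]>105)&(B[...,2]<135)]; print(n,len(p),"tip v",p[:,1].min())
    d=np.linalg.svd(p-p.mean(0),full_matrices=False)[2][0]; print(d,p.mean(0))
E
```

```text
scene 57 tip v 53.13457455020055
[0.00256239 0.99994242 0.01042082] [  1.5952675   82.44622155 122.78052181]
top 82 tip v 53.478075622758155
[-9.74764706e-04  9.99570205e-01  2.92994147e-02] [  1.79162786  85.69383319 123.27357471]
```

>>> step_arm:
  targets:
    - [255,0,0,0,0,0,0]
    - [255,0,0,0,0,0,0]
    - [255,0,0,0,0,0,0]

```text
clock: 10.65
tool_pos: [0.4614, 0.1788, 0.0991]
eef_rot: [-0.0, 0.589, 0.808, -0.001]
ft_force: [-0.7, 0.8, -2.4]
grip_width: 0.0132
```

>>> step_arm:
  targets:
    - [255,14,11,0,0,0,2.7]
    - [255,29,21,0,0,0,5.4]
    - [255,43,32,0,0,0,8.1]
    - [255,58,43,0,0,0,10.9]
    - [255,72,53,0,0,0,13.6]
    - [255,86.6,64.1,0,0,0,16.3]
    - [255,86.6,64.1,0,0,0,16.3]
    - [255,86.6,64.1,20,0,0,16.3]
    - [255,86.6,64.1,45,0,0,16.3]
    - [255,86.6,64.1,60,0,0,16.3]
    - [255,86.6,64.1,60,0,0,16.3]
    - [255,86.6,64.1,60,0,0,16.3]

```text
clock: 11.65
tool_pos: [0.4959, 0.2801, 0.0392]
eef_rot: [-0.0, 0.698, 0.716, -0.002]
ft_force: [0.2, 0.1, -0.9]
grip_width: 0.0137
```

>>> step_arm:
  targets:
    - [255,0.5,0,8,0,0,0]
    - [255,0.5,0,16,0,0,0]
    - [255,0.5,0,22,0,0,0]
    - [255,0.5,0,25,0,0,0]
    - [255,0.5,0,27,0,0,0]
    - [255,0.5,0,27.5,0,0,0]
    - [255,0.5,0,27.5,0,0,0]
    - [255,0.5,0,27.5,0,0,0]

```text
clock: 12.32
tool_pos: [0.497, 0.2818, 0.0131]
eef_rot: [0.0, 0.698, 0.716, 0.0]
ft_force: [1.2, -0.1, -1.7]
grip_width: 0.0138
```

>>> step_arm:
  targets:
    - [0,0,0,0,0,0,0]
    - [0,0,0,0,0,0,0]
    - [0,0,0,0,0,0,0]
    - [0,0,0,0,0,0,0]
    - [0,0,0,0,0,0,0]
    - [0,0,0,0,0,0,0]
    - [0,0,0,0,0,0,0]
    - [0,0,0,0,0,0,0]

```text
clock: 12.98
tool_pos: [0.4968, 0.2816, 0.0128]
eef_rot: [0.0, 0.698, 0.716, 0.0]
ft_force: [0.5, -0.2, -0.3]
grip_width: 0.0626
```

>>> step_arm:
  targets:
    - [0,0,0,-10,0,0,0]
    - [0,0,0,-40,0,0,0]
    - [0,0,0,-80,0,0,0]
    - [0,0,0,-120,0,0,0]
    - [0,-10,0,-147,0,0,-1]
    - [0,-45,2,-147,0,0,-3]
    - [0,-80,3,-147,0,0,-6]
    - [0,-120,4,-147,0,0,-8]
    - [0,-160,6,-147,0,0,-11]
    - [0,-200,7,-147,0,0,-14]
    - [0,-235,8,-147,0,0,-16.3]
    - [0,-258,8.9,-147,0,0,-16.3]

```text
clock: 13.98
tool_pos: [0.512, 0.0196, 0.1609]
eef_rot: [0.001, 0.59, 0.807, -0.0]
ft_force: [0.9, -0.7, -0.4]
grip_width: 0.0913
```

>>> step_arm:
  targets:
    - [0,0,0,0,0,0,0]
    - [0,0,0,0,0,0,0]
    - [0,0,0,0,0,0,0]
    - [0,0,0,0,0,0,0]

```text
clock: 14.32
tool_pos: [0.5123, 0.0254, 0.16]
eef_rot: [-0.0, 0.589, 0.808, 0.0]
ft_force: [0.8, -0.2, 0.0]
grip_width: 0.0919
```

```bash
python3 - <<'E'
from h import *
from station import telemetry, optics
Y=np.deg2rad(17.8); R=np.array([[np.cos(Y),np.sin(Y)],[-np.sin(Y),np.cos(Y)]])
s=telemetry.observe(); q=s["eef_rot"]; T=s["tool_pos"]*1000
print(s["clock"],T,"yaw",np.rad2deg(np.arctan2(2*q[2]**2-1,2*q[1]*q[2])),"in bracket",R@T[:2]-[495.1,-133.9])
for n in ["top","scene","wrist"]:
    f=optics.grab_frame(n); P=cloud(f); m=masks(f); b=m["blue"]&(P[...,2]>.02)&(abs(P[...,0]-.5)<.05)&(abs(P[...,1]-.28)<.07)
    if b.sum()>20: print(n,"handle",rect(P[b]),np.percentile(P[b][:,2],[2,50,98]))
    B=np.dstack([P[...,:2]@R.T*1000-[495.1,-133.9],P[...,2]*1000])
    g=m["yellow"]&(B[...,2]>109)&(B[...,2]<120)&(abs(B[...,0])<30)&(abs(B[...,1])<40)
    if g.sum()>5: print(n,"stem top",B[g].min(0),B[g].max(0))
E
```

```text
14.3167 [512.27433636  25.4307041  160.03321757] yaw 17.877882587588804 in bracket [0.42549964 1.51346138]
top handle (array([495.3, 288.2]), array([12.6, 76.4]), 0.72) [0.03252596 0.03596463 0.03879995]
scene stem top [ -5.69907313 -12.96240487 109.48950509] [  5.74741786   7.67160654 114.8944161 ]
wrist stem top [ -6.83605028  -9.41304009 109.27316806] [  4.80882153  10.52829856 115.89149962]
```

>>> step_arm:
  targets:
    - [0,-1.5,0,20,0,0,0]
    - [0,-1.5,0,45,0,0,0]
    - [0,-1.5,0,62,0,0,0]
    - [0,-1.5,0,70,0,0,0]
    - [0,-1.5,0,74,0,0,0]
    - [0,-1.5,0,74,0,0,0]
    - [120,-1.5,0,74,0,0,0]
    - [255,-1.5,0,74,0,0,0]
    - [255,-1.5,0,74,0,0,0]
    - [255,-1.5,0,74,0,0,0]
    - [255,-1.5,0,74,0,0,0]
    - [255,-1.5,0,74,0,0,0]

```text
clock: 15.47
tool_pos: [0.513, 0.0226, 0.0861]
eef_rot: [0.0, 0.589, 0.808, 0.0]
ft_force: [0.4, 0.8, -0.4]
grip_width: 0.056
```

>>> step_arm:
  targets:
    - [255,0,0,0,0,0,0]
    - [255,0,0,0,0,0,0]
    - [255,0,0,0,0,0,0]
    - [255,0,0,0,0,0,0]
    - [255,0,0,0,0,0,0]
    - [255,0,0,0,0,0,0]
    - [255,0,0,0,0,0,0]
    - [255,0,0,0,0,0,0]
    - [255,0,0,0,0,0,0]
    - [255,0,0,0,0,0,0]
    - [255,0,0,0,0,0,0]

```text
clock: 16.38
tool_pos: [0.5127, 0.0226, 0.0858]
eef_rot: [-0.0, 0.589, 0.808, -0.0]
ft_force: [0.3, -0.6, -1.0]
grip_width: 0.0114
```

>>> step_arm:
  targets:
    - [255,0,0,-5,0,0,0]
    - [255,0,0,-12,0,0,0]
    - [255,0,0,-20,0,0,0]
    - [255,0,0,-30,0,0,0]
    - [255,0,0,-42,0,0,0]
    - [255,0,0,-58,0,0,0]
    - [255,0,0,-72,0,0,0]
    - [255,0,0,-80,0,0,0]
    - [255,0,0,-80,0,0,0]
    - [255,0,0,-80,0,0,0]

```text
clock: 17.22
tool_pos: [0.513, 0.0227, 0.1663]
eef_rot: [0.0, 0.589, 0.808, 0.001]
ft_force: [0.3, -0.4, -1.9]
grip_width: 0.0118
```

```bash
python3 - <<'E'
from h import *
from station import optics,telemetry
f=optics.grab_frame("scene"); cv2.imwrite("pics/s8.png",cv2.resize(f["img"][95:275,180:420,::-1],(800,600),interpolation=cv2.INTER_CUBIC))
s=telemetry.observe(); print(s["tool_pos"],s["eef_rot"],s["grip_width"],s["ft_force"])
E
```

```text
[0.512549   0.02266059 0.16565088] [-8.96439769e-05  5.89302814e-01  8.07912237e-01  4.75246861e-05] 0.011531840187351265 [-0.16428654 -0.36738848 -1.87144516]
```

View pics/s8.png

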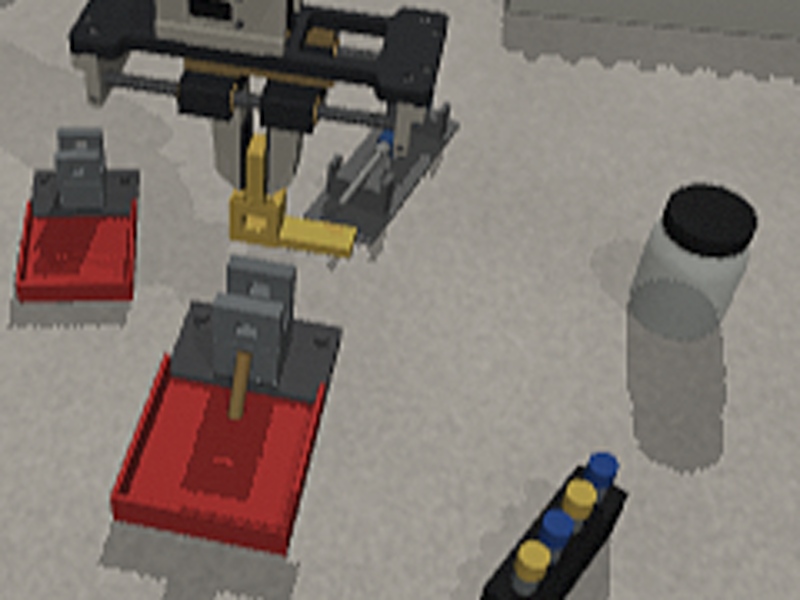

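The gate hangs upright in the fingers at (255,200), clear of the bracket. The pin leans in the red tray, and the punch lies in its rest at (385,150). I'll carry the gate to the blue tray.

>>> step_arm:
  targets:
    - [255,-15,-6,0,0,0,0]
    - [255,-45,-19,0,0,0,0]
    - [255,-78,-34,0,0,0,0]
    - [255,-112,-49,0,0,0,0]
    - [255,-146,-64,0,0,0,0]
    - [255,-180,-79,0,0,0,0]
    - [255,-214,-94,0,0,0,0]
    - [255,-248,-109,0,0,0,0]
    - [255,-282,-124,0,0,0,0]
    - [255,-310,-136,0,0,0,0]
    - [255,-328,-144,0,0,0,0]
    - [255,-334.7,-147,0,0,0,0]

```text
clock: 18.27
tool_pos: [0.4729, -0.3449, 0.1649]
eef_rot: [-0.0, 0.591, 0.806, -0.001]
ft_force: [-0.4, -0.3, -1.2]
grip_width: 0.0117
```

>>> step_arm:
  targets:
    - [255,0,0,0,0,0,0]
    - [255,0,0,0,0,0,0]
    - [255,0,0,0,0,0,0]
    - [255,0,0,30,0,0,0]
    - [255,0,0,60,0,0,0]
    - [255,0,0,85,0,0,0]
    - [255,0,0,100,0,0,0]
    - [255,0,0,108,0,0,0]
    - [255,0,0,112,0,0,0]
    - [255,0,0,112,0,0,0]
    - [255,0,0,112,0,0,0]
    - [255,0,0,112,0,0,0]

```text
clock: 19.27
tool_pos: [0.4758, -0.3413, 0.055]
eef_rot: [0.001, 0.589, 0.808, 0.0]
ft_force: [-0.2, 0.8, -0.4]
grip_width: 0.0119
```

```bash
python3 - <<'E'
from h import *
from station import optics,telemetry
s=telemetry.observe(); print(s["clock"],s["tool_pos"],s["eef_rot"],s["grip_width"],s["ft_force"])
for n in ["scene","top"]:
    f=optics.grab_frame(n); P=cloud(f); m=masks(f)
    t=m["blue"]&(P[...,2]>.02)&(P[...,2]<.03)&(abs(P[...,1]+.34)<.1); fl=m["blue"]&(P[...,2]<.01)&(abs(P[...,1]+.34)<.05)&(abs(P[...,0]-.49)<.05)
    g=m["yellow"]&(P[...,1]<-.25)&(P[...,0]<.6)
    print(n,"walls",rect(P[t]),"floor",np.median(P[fl][:,2]),"gate",rect(P[g]),P[g].min(0),P[g].max(0))
E
```

```text
19.2667 [ 0.47577763 -0.34134023  0.05500714] [9.89570101e-04 5.89287264e-01 8.07922959e-01 1.82641447e-04] 0.011878432199498523 [-0.17182127  0.78960619 -0.36284009]
scene walls (array([ 489.9, -340.1]), array([139.5, 160.6]), 86.68) floor 0.004079966055771258 gate (array([ 513.1, -338.8]), array([101.5,  59. ]), 17.46) [ 0.46558187 -0.37044989  0.01676383] [ 0.56774126 -0.31068366  0.15600545]
top walls (array([ 488.9, -335.5]), array([138.8, 157. ]), 86.94) floor 0.003073909358991068 gate (array([ 497.9, -325. ]), array([53.4, 65.2]), 64.34) [ 0.4585064  -0.3478662   0.01197552] [ 0.5326081  -0.29562891  0.15407372]
```

Next I'll lower the last ~9 mm slowly (target TCP z ≈ 46 mm) and watch the force.

>>> step_arm:
  targets:
    - [255,0,0,3,0,0,0]
    - [255,0,0,5,0,0,0]
    - [255,0,0,7,0,0,0]
    - [255,0,0,8,0,0,0]
    - [255,0,0,8,0,0,0]
    - [255,0,0,8,0,0,0]
    - [255,0,0,8,0,0,0]

```text
clock: 19.95
tool_pos: [0.4748, -0.341, 0.0458]
eef_rot: [-0.0, 0.589, 0.808, 0.0]
ft_force: [-0.9, 0.8, 0.8]
grip_width: 0.0121
```

>>> step_arm:
  targets:
    - [0,0,0,0,0,0,0]
    - [0,0,0,0,0,0,0]
    - [0,0,0,0,0,0,0]
    - [0,0,0,0,0,0,0]
    - [0,0,0,0,0,0,0]
    - [0,0,0,0,0,0,0]
    - [0,0,0,0,0,0,0]
    - [0,0,0,0,0,0,0]
    - [0,0,0,0,0,0,0]
    - [0,0,0,0,0,0,0]

```text
clock: 20.78
tool_pos: [0.475, -0.3411, 0.0458]
eef_rot: [0.0, 0.589, 0.808, 0.0]
ft_force: [0.5, -0.4, 0.3]
grip_width: 0.0734
```

>>> step_arm:
  targets:
    - [0,0,0,-10,0,0,0]
    - [0,0,0,-30,0,0,0]
    - [0,0,0,-60,0,0,0]
    - [0,0,0,-95,0,0,0]
    - [0,0,0,-130,0,0,0]
    - [0,20,0,-160,0,0,0]
    - [0,50,0,-180,0,0,0]
    - [0,80,0,-180,0,0,0]
    - [0,115,0,-180,0,0,0]
    - [0,150,0,-180,0,0,0]
    - [0,180,0,-180,0,0,0]
    - [0,180,0,-180,0,0,0]

```text
clock: 21.78
tool_pos: [0.4182, -0.1643, 0.2262]
eef_rot: [-0.001, 0.587, 0.809, 0.001]
ft_force: [0.1, 0.8, -0.0]
grip_width: 0.0919
```

>>> step_arm:
  targets:
    - [0,0,0,0,0,0,0]
    - [0,0,0,0,0,0,0]
    - [0,0,0,0,0,0,0]
    - [0,0,0,0,0,0,0]

```text
clock: 22.12
tool_pos: [0.4202, -0.1708, 0.226]
eef_rot: [0.0, 0.59, 0.807, -0.0]
ft_force: [-1.4, 0.1, 0.4]
grip_width: 0.0919
```

```bash
python3 - <<'E'
from h import *
from station import optics,telemetry
s=telemetry.observe(); print(s["clock"],s["tool_pos"],s["ft_force"],s["grip_width"])
Y=np.deg2rad(17.8); R=np.array([[np.cos(Y),np.sin(Y)],[-np.sin(Y),np.cos(Y)]])
for n,off in [("scene",[.2,-3.9]),("top",[-1,1.2])]:
    f=optics.grab_frame(n); P=cloud(f); m=masks(f); H=hsv(f)
    cv2.imwrite(f"pics/{n}9.png",cv2.resize(f["img"][:,:,::-1],(800,600),interpolation=cv2.INTER_CUBIC))
    g=m["yellow"]&(P[...,1]<-.25)&(P[...,0]<.6)&(P[...,2]<.1); p=P[g]; print(n,"gate",p.min(0),p.max(0))
    q=p[p[:,2]>.068]; print("  stem top",np.median(q,0),np.percentile(p[:,2],99))
    B=np.dstack([P[...,:2]@R.T*1000-[495.1,-133.9]-off,P[...,2]*1000])
    k=(abs(B[...,0])<50)&(B[...,1]<-22)&(B[...,1]>-140)&(H[...,0]>9)&(H[...,0]<28)&(H[...,1]>70)
    for b,st,c in blobs(k,8): print("  pin",st,B[b].min(0),B[b].max(0),np.median(B[b],0))
    b=m["blue"]&(P[...,2]>.02)&(abs(P[...,0]-.5)<.05)&(abs(P[...,1]-.28)<.07)
    if b.sum()>20: print("  handle",rect(P[b]),np.percentile(P[b][:,2],[2,50,98]))
    t=(P[...,2]>.012)&(P[...,2]<.12)&(P[...,0]>.65)&(abs(P[...,1])<.4)
    for b,st,c in blobs(t,200): print("  by",rect(P[b]))
E
```

```text
22.1167 [ 0.42018509 -0.17083088  0.22597528] [-1.38230241  0.06403645  0.44805852] 0.0919354720927621
scene gate [ 0.42970414 -0.35677217  0.0032212 ] [ 0.53432328 -0.31553408  0.07624843]
  stem top [ 0.47668038 -0.34246091  0.07347844] 0.07510390863834882
  pin [248 200   8  21  90] [ -8.57496966 -56.80457997   3.19919594] [  4.88938758 -22.19218565  44.58816918] [  0.40032287 -42.59319228  28.07584499]
  handle (array([499.3, 282. ]), array([14.3, 78.6]), 0.95) [0.02920432 0.03548386 0.03777542]
  by (array([748.3, 222.4]), array([64. , 63.4]), 48.32)
  by (array([749.4, -33.6]), array([111.6,  34.3]), 81.66)
  by (array([ 737.7, -222.6]), array([49.5, 49.1]), 51.58)
top gate [ 0.52378554 -0.31352561  0.00703878] [ 0.52627431 -0.31244854  0.0116017 ]
  stem top [nan nan nan] 0.011513022441899317
  pin [260 202  13   6  48] [ -4.47157598 -56.83284917   6.57236102] [  8.95816343 -25.79566359  45.15852731] [ 1.35630408e-03 -3.89380711e+01  3.34642522e+01]
  handle (array([495.2, 287.7]), array([12.6, 76.6]), 0.91) [0.03320232 0.03598258 0.04008416]
  by (array([741.8, 229.8]), array([64. , 63.7]), 71.47)
  by (array([746.7, -28.4]), array([109.7,  34.7]), 82.1)
  by (array([ 733.6, -214.7]), array([48.7, 48.7]), 20.96)
  return _methods._mean(a, axis=axis, dtype=dtype,
  ret = um.true_divide(
```

View pics/scene9.png

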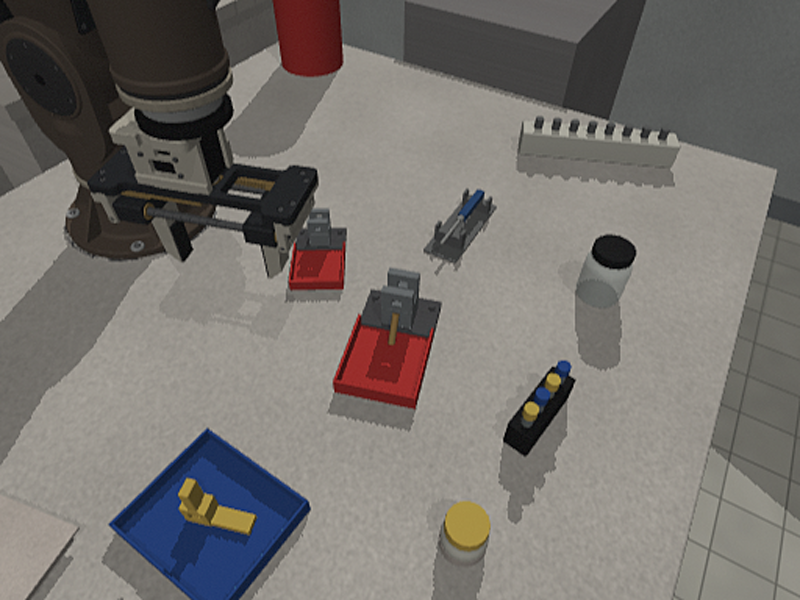

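The gate stands upright in the blue tray at (215,510). The punch is on its rest, the pin leans in the red tray, and the bystanders haven't moved. I'll hand in.

```bash
python3 -c "
from station import job; print(job.close_job())"
```

```text
the job is handed in; nothing more can be done
None
```

I drove the pin out with the punch, put the punch back on its rest, stood the gate in the blue tray and handed the job in at about 22 s. No verdict is reported.

Last checks, from the scene and top cameras:

| Thing | What the last check showed |
|---|---|
| **Pin** | In the red tray, but leaning against the bracket rather than lying flat. Its centre is at about y = −41 mm, z = 25 mm in the bracket frame, inside the limits, and it has not moved since it dropped. |
| **Punch** | On both supports, with the handle middle within about 2 mm of its start, its top at about 36 mm (axis about 30 mm high) and the angle within about 1°. |
| **Gate** | Upright, with the stem top at about 75 mm (expected 74 mm), about 15 mm from the tray's middle. |
| **Bystanders** | Within 1 mm of where they started. |
| **Gripper** | Open and clear of everything. |

- **Camera disagreement:** the scene and top cameras differed by 4–6 mm in position throughout. I worked from positions relative to the gripped punch, on which the two agreed to about 1 mm.
- **Gate check:** in the final top view the arm hid most of the gate, so its upright check rests on the scene camera alone.

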